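# Lay out stripped wheel and engine parts on a motorcycle bench

### The arm

A 6-joint arm with a two-finger parallel gripper is mounted at the origin on the work surface. World frame = base frame: x ahead of the robot, y to its left, z up, the work surface at z = 0. Lengths are in m, angles in rad, forces in N, time in s.
With the tool pointing down it reaches from about 0.3 to 0.775 m from the base axis. Payload 14.6 kg.
Tool frame: the origin (TCP) lies on the centre line of the jaws, within the pads' length; the fingertips stand 25 mm ahead of it and the grasp point (between the pads) lies 6 mm ahead of it (ctrl.tip_reach is the distance from the TCP to the fingertips, in m); z points along the fingers, y is the line along which they close (so a half turn about z gives the same grasp; the last joint's range is limited). The gripper opens to 94 mm and grips with 3 to 60 N. Pads are 16 mm wide; open, the fingers measure 119 mm over their backs; the gripper's body (75 mm by 177 mm) begins 78 mm behind the grasp point.
Start: joints at [-1.167, 0.3, 1.521, -0, 1.321, -0.067], TCP at [0.249, -0.49, 0.23] pointing down, gripper open.
Joint ranges: [-3.03, 3.03], [-0.79, 2.21], [0.23, 2.52], [-1.04, 4.18], [0, 3.07], [-2.55, 2.55]. Speed limits (rad/s): [2.22, 2.22, 2.57, 3.14, 3.14, 3.14].

### API

Orientations are given as [roll, pitch, yaw] about the fixed x, y, z axes, in that order (R = Rz(yaw) Ry(pitch) Rx(roll)).
In Python, from station import ctrl gives the robot as it stands. The module is installed in compiled form; this text tells all that it offers.
- The arm moves only by the tool apply_moves, never from a script. Its argument "deltas" is a list of rows, each a list of 7 numbers: the closure in counts, from 0 (fully open) to 255 (shut), then the shift along the world's x, y, z in cm, then the turn, a rotation vector about the world's x, y, z in rad. In form: [[jaw, tx, ty, tz, ax, ay, az], ...]. A call has 1 to 10 rows; each row shifts and turns the commanded pose from where the row before left it; what a row does not reach is not made up. A row lasts 1/10 s, in which the tool goes at most 50 mm and 8.59 degrees, less where a joint would pass 70% of its speed; a pose out of reach is approached as far as the arm can. A call with a gripper value outside its range is refused whole. The fingers move at their own pace and stop on an object; "grip_force" is the grip in N (left out, the last holds). Time passes only in rows, so rows that do not move let the fingers close. It gives the time, the measured TCP pose, the force, the opening and the grip force at its end, in the units of the state.
- ctrl.get_obs(): the state, without advancing time (a new reading comes with each control period).
- ctrl.camera(name): name is "scene" or "top" or "wrist"; returns a dict with "img" (480x640x3 uint8, red, green, blue), "K" (3x3 intrinsics, pixels), "pose" (4x4, takes a point from camera to world coordinates); the wrist camera has in their place "hand_eye" (4x4, takes a point from camera to tool coordinates, whose origin is the TCP and whose axes are the flange's). Camera axes: x right, y up, looking along -z (the intrinsics and any distortion apply to the point x, -y, -z); pixel columns grow to the right and rows downward; lengths in m; the calibration is good to about 2 mm. A picture is of the moment at which its call begins: read the wrist's pose just before it. There is no depth.
- ctrl.hand_in(): hands the job in; it is judged then, once.
The state is a dict: "time_s": time; "qpos": joint angles; "joint_vel": joint speeds; "tau": joint torques, N m; "ee_pos": TCP position; "eef_rot": TCP orientation; "force": force on the tool from outside, world axes, zero at the start; "moment": the same for the moment, N m; "grip_width": finger opening in m; "grip_force": force on a finger pad.
Only numpy, scipy, OpenCV 4.12 (cv2) and the standard library are available. Lean on these libraries where they do the work, as an engineer would, in place of code of your own. Each camera call takes 0.05 s, during which the arm holds its last target. There are 200 camera calls.

### The job

Lay out these stripped motorcycle parts ready for reassembly: put the large bearing flat and centred on top of the wheel hub, and the small bearing flat and centred on top of the large one. Stand the spacer tube upright on the bench midway between the hub and the cylinder barrel, in line with their centres, and stand the piston crown up on the bench straight behind the barrel, centred on the face opposite its exhaust stub, with a gap of about 3 cm. Do not shift the socket, the axle nut or the wrench.

Things in the scene. Friction and masses are not known exactly. Their poses are not given: they have to be found in the camera images.
- large_bearing: Large ball bearing lying flat: steel rings with a dark seal between them, outside diameter 52 mm, bore 25 mm, 18 mm thick, about 150 g. Origin: centre of its underside, z up. Loose.
- small_bearing: Small ball bearing lying flat, same look: outside diameter 35 mm, bore 15 mm, 14 mm thick, about 60 g. Origin: centre of its underside, z up. Loose.
- spacer: Plain aluminium spacer tube standing on end: outside diameter 30 mm, wall 3.5 mm, 70 mm tall, about 90 g. Origin: centre of its lower end, z along the tube, up. Loose.
- piston: Aluminium piston standing crown up: diameter 54 mm, 50 mm tall, dark ring grooves near the top, two shallow dark valve marks on the flat crown, about 220 g. Origin: centre of its underside, z up through the crown. Loose.
- hub: Motorcycle wheel hub standing on end, heavy, does not move: two aluminium spoke flanges 110 mm in diameter, the upper one's top face 42 mm above the bench; on it a flat round steel boss 72 mm in diameter whose top face is 50 mm above the bench, with a flush 20 mm black dot (the axle hole) at its centre. Origin: on the hub's axis at bench height, z up.
- barrel: Finned aluminium cylinder barrel, square 100 x 100 mm in plan, 62 mm tall, round black bore in its top; heavy, does not move. A dark exhaust stub (36 mm diameter, its middle 32 mm above the bench) sticks 25 mm out of the face towards its own -x, roughly towards the robot; the back face, where the piston goes, is its +x face, 50 mm from the centre. Origin: centre of its underside, z up. The hub stands 260 to 300 mm away, exactly along the barrel's own +y or -y axis.
- socket: Bystander: round steel wrench socket standing on end, diameter 28 mm, 38 mm tall. Origin: centre of its underside.
- axle_nut: Bystander: brass hexagon nut lying flat, 30 mm across the flats, 16 mm tall. Origin: centre of its underside.
- wrench: Bystander: steel wrench 170 mm long lying flat near the robot, along its own x axis. Origin: on its underside, near the middle.
There are look-alikes about, which are no part of the job. What is shaped like the small_bearing but orange or red is not meant.

How it is judged:
By the outcome, as a careful person would: the job done as asked, in the order asked, and still so for the second after the job is handed in, with the robot touching nothing.
It also fails if it takes over 136 s, if anything falls off the work surface, if the arm or the gripper's body presses on something with over 40 N, if the wrist force passes 120 N, or if a joint passes its speed limit or range.

## Working session

There is one attempt and no reset: what is moved stays moved. The work goes in short steps, Python scripts to look and compute and a tool call to move; the robot and the scene stay as the last step left them, time stands still between calls to the robot, and variables do not carry over. Pictures are saved under pics/ and viewed, at most 14 in all, crops included, and the job is handed in when it is done.

Besides the shell and the picture viewer there is one more tool, called after "Request:" in YAML: its name, and indented under it one key for each argument. apply_moves: Moves the arm, as the interface text tells. Its arguments: {"type":"object","properties":{"deltas":{"type":"array"},"grip_force":{"type":"number"}},"required":["deltas"]}

```bash
mkdir -p pics
cat > h.py <<'E'
import numpy as np, cv2
from station import ctrl
from scipy.spatial.transform import Rotation as R
def shot(n,f=None):
    o=ctrl.get_obs(); c=ctrl.camera(n)
    if n=='wrist':
        T=np.eye(4); T[:3,:3]=R.from_euler('xyz',o['eef_rot']).as_matrix(); T[:3,3]=o['ee_pos']
        c['pose']=T@c['hand_eye']
    if f: cv2.imwrite('pics/'+f,c['img'][...,::-1])
    return c
def ray(c,u,v,z):
    K=c['K'];P=c['pose']
    d=P[:3,:3]@np.array([(u-K[0,2])/K[0,0],-(v-K[1,2])/K[1,1],-1.]);o=P[:3,3]
    return o+d*(z-o[2])/d[2]
def proj(c,p):
    P=c['pose'];q=P[:3,:3].T@(np.asarray(p)-P[:3,3]);K=c['K']
    return K[0,0]*q[0]/-q[2]+K[0,2],K[1,1]*-q[1]/-q[2]+K[1,2]
E
python3 - <<'E'
from h import *
for n in('top','scene','wrist'):
    c=shot(n,n+'1.png');print(n,{k:(v if k!='img' else 0) for k,v in c.items()})
print(ctrl.get_obs())
E
```

```text
top {'img': 0, 'K': array([[447.01957585,   0.        , 329.82061105],
       [  0.        , 447.01957585, 240.74686557],
       [  0.        ,   0.        ,   1.        ]]), 'pose': array([[ 0.00412899,  0.9839534 , -0.17837783,  0.31333127],
       [-0.999936  ,  0.00594148,  0.00962796, -0.00303948],
       [ 0.01053329,  0.17832666,  0.98391496,  1.14844381],
       [ 0.        ,  0.        ,  0.        ,  1.        ]])}
scene {'img': 0, 'K': array([[496.31297599,   0.        , 322.43012789],
       [  0.        , 496.31297599, 239.75728416],
       [  0.        ,   0.        ,   1.        ]]), 'pose': array([[ 0.41013509, -0.6395696 ,  0.65018454,  1.17630346],
       [ 0.91202299,  0.28619881, -0.29377593, -0.3317239 ],
       [ 0.00180811,  0.71347107,  0.70068236,  0.73604095],
       [ 0.        ,  0.        ,  0.        ,  1.        ]])}
wrist {'img': 0, 'K': array([[430.79076532,   0.        , 314.88609918],
       [  0.        , 430.79076532, 240.32113822],
       [  0.        ,   0.        ,   1.        ]]), 'hand_eye': array([[ 3.73793442e-04,  9.73092151e-01,  2.304159
[... 610 characters left out ...]
0,
         1.00000000e+00]])}
{'time_s': 0.15, 'qpos': array([-1.16662456e+00,  3.00319876e-01,  1.52142683e+00,  1.77051320e-05,
        1.32067337e+00, -6.65410860e-02]), 'joint_vel': array([-0.00072663, -0.00128649, -0.00292014, -0.00028165,  0.00032566,
       -0.00024055]), 'tau': array([-2.09117636e-03, -5.31966162e+01, -3.52824819e+01,  7.07503245e-02,
        2.36166269e-02, -6.95550352e-05]), 'ee_pos': array([ 0.24940086, -0.49001502,  0.23003452]), 'eef_rot': array([-3.14076820e+00, -7.21297289e-05,  4.70708435e-01]), 'force': array([0.10385834, 0.23606562, 0.51768349]), 'moment': array([-0.02231534, -0.03337179, -0.06615796]), 'grip_force': 0.0, 'grip_width': 0.09379896218697267}
```

View pics/top1.png

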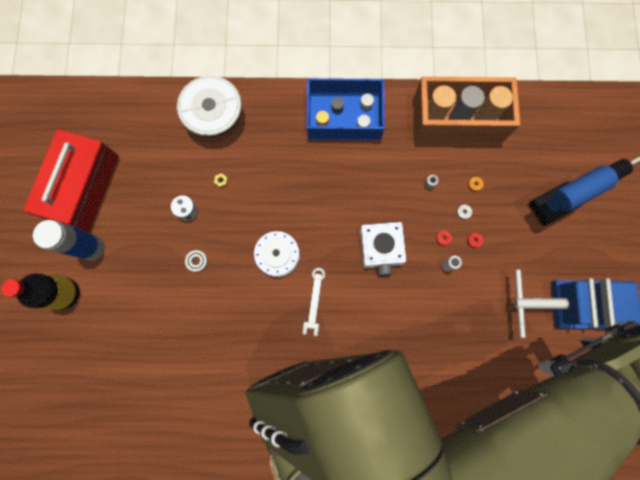

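View pics/scene1.png

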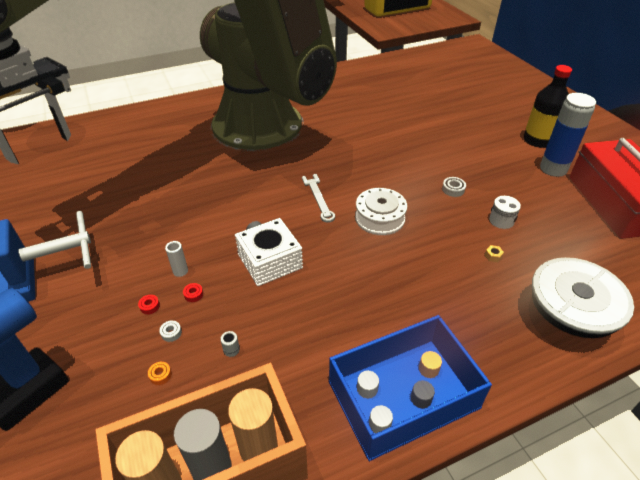

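The top view shows the hub (276,253), barrel (384,244) with its stub toward the robot, large bearing (196,261), small grey bearing (465,211), spacer (453,263) and piston (182,208). The bystanders are the socket (432,181), nut (221,180) and wrench (315,300). Next I'll measure coarsely from top.

Run:
```python
from h import *
c=shot('top');im=c['img']
for n,u,v,z in [('hub',276,253,.05),('barrel',384,243.5,.062),('LB',196,261,.018),('SB',465,212,.014),('spacer top',455,262,.07),('piston',181,205,.05),('socket',433,180,.038),('nut',221,180,.016),('wr a',318,272,.005),('wr b',311,330,.005)]:
    print(n,ray(c,u,v,z).round(4))
hsv=cv2.cvtColor(im,cv2.COLOR_RGB2HSV)
m=((hsv[...,1]<70)&(hsv[...,2]>90)).astype(np.uint8)
n,l,s,ce=cv2.connectedComponentsWithStats(m)
for i in range(1,n):
    if s[i,4]>40 and 150<ce[i,1]<340: print(s[i],ce[i].round(1))
```

```text
hub [0.4808 0.1197 0.05  ]
barrel [ 0.5042 -0.1476  0.062 ]
LB [0.4639 0.3258 0.018 ]
SB [ 0.5976 -0.3678  0.014 ]
spacer top [ 0.458 -0.319  0.07 ]
piston [0.6019 0.3624 0.05  ]
socket [ 0.6765 -0.281   0.038 ]
nut [0.6794 0.2731 0.016 ]
wr a [0.4389 0.0158 0.005 ]
wr b [0.2929 0.032  0.005 ]
[ 42 143  29  59 311] [ 55.3 171.9]
[630 157  10   8  43] [635.1 160.5]
[426 175  12  12  98] [431.8 180.4]
[170 195  25  24 432] [181.8 206. ]
[457 204  15  15 174] [464.2 211.4]
[ 32 220  34  31 810] [ 48.9 234.4]
[ 360  222   47   52 1707] [382.8 245.7]
[ 253  231   47   46 1690] [276.3 253.5]
[185 250  23  22 359] [195.7 260.7]
[442 255  20  16 223] [452.1 263. ]
[302 268  23  68 650] [314.  302.5]
[515 269  54  69 919] [533.6 303.4]
[588 278  13  50 319] [593.2 302.6]
[605 278  13  48 278] [609.7 301.6]
```

View pics/wrist1.png

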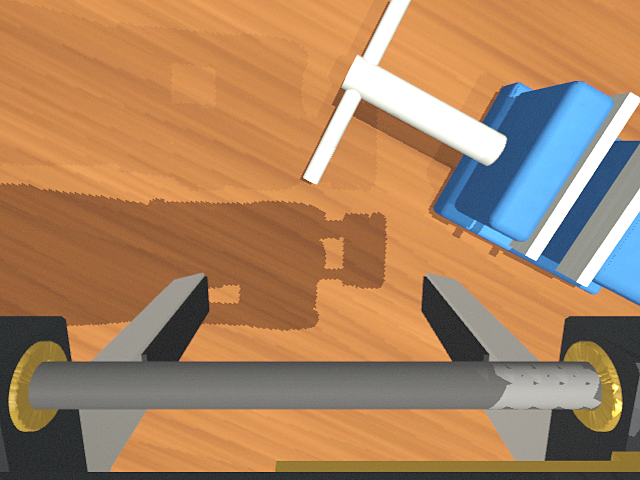

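The wrist picture shows only the vise and the bench. Next I move to a view between the hub and barrel, aligning the tool yaw with the barrel at about -0.09.

Request:
apply_moves:
  deltas:
    - [0, 0, 2, 2, 0, 0, -0.07]
    - [0, 1, 3.5, 2, 0, 0, -0.14]
    - [0, 2, 4.5, 1, 0, 0, -0.14]
    - [0, 2, 4.5, 1, 0, 0, -0.14]
    - [0, 2, 4.5, 0, 0, 0, -0.07]
    - [0, 2, 4.5, 0, 0, 0, 0]
    - [0, 2, 4.5, 0, 0, 0, 0]
    - [0, 2, 4.5, 0, 0, 0, 0]
    - [0, 2, 4.5, 0, 0, 0, 0]
    - [0, 2, 4.5, 0, 0, 0, 0]

```text
time_s: 1.2
ee_pos: [0.4189, -0.0753, 0.2901]
eef_rot: [3.141, -0.0, -0.084]
force: [1.0, -1.6, 0.2]
grip_width: 0.0939
grip_force: 0.0
```

Request:
apply_moves:
  deltas:
    - [0, 1, 3, 0, 0, 0, 0]
    - [0, 1, 2.5, 0, 0, 0, 0]
    - [0, 0, 0, 0, 0, 0, 0]
    - [0, 0, 0, 0, 0, 0, 0]
    - [0, 0, 0, 0, 0, 0, 0]

```text
time_s: 1.7
ee_pos: [0.4384, -0.023, 0.2899]
eef_rot: [3.141, 0.0, -0.085]
force: [-0.8, 0.2, -0.4]
grip_width: 0.0939
grip_force: 0.0
```

Run:
```python
from h import *
c=shot('wrist','w2.png');o=ctrl.get_obs();print(o['ee_pos'],o['eef_rot'],o['qpos'])
for p in [(.48,.12,.05),(.504,-.148,.062)]: print(proj(c,p))
```

```text
[ 0.43839248 -0.023118    0.29000245] [ 3.14152282e+00  3.16811820e-05 -8.49011402e-02] [-1.36112568e-01  4.07138622e-03  1.72233135e+00 -7.22347128e-05
  1.41521799e+00  1.51959609e+00]
(np.float64(154.39283618447922), np.float64(178.94395989508095))
(np.float64(453.7201649504693), np.float64(125.75385378329435))
```

View pics/w2.png

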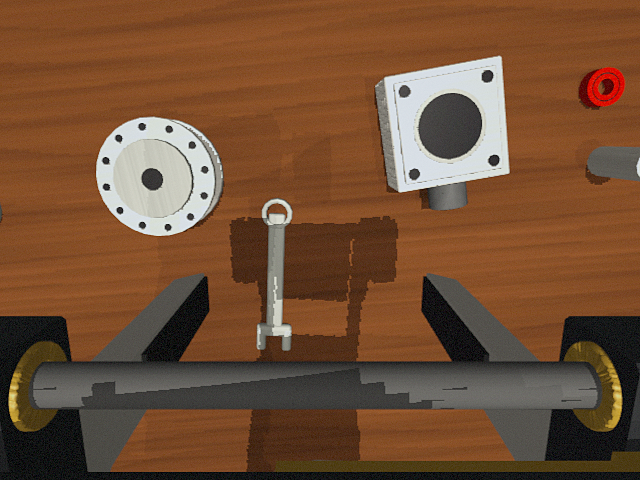

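The hub is at (152,179) and the barrel bore at (450,125). The barrel is turned about 10° in view, so its yaw is about +0.09, since I had the sign wrong. Measuring both now.

```bash
cat >> h.py <<'E'
def dark(c,u,v,r,z,thr=70):
    g=cv2.cvtColor(c['img'],cv2.COLOR_RGB2GRAY);m=(g<thr).astype(np.uint8)
    M=np.zeros_like(m);cv2.circle(M,(int(u),int(v)),r,1,-1)
    n,l,s,ce=cv2.connectedComponentsWithStats(m*M)
    i=1+np.argmax(s[1:,4]);return ce[i],s[i],ray(c,*ce[i],z)
def bright(c,u,v,r,z,vmin=100,smax=60,show=0):
    hsv=cv2.cvtColor(c['img'],cv2.COLOR_RGB2HSV);m=((hsv[...,1]<smax)&(hsv[...,2]>vmin)).astype(np.uint8)
    M=np.zeros_like(m);cv2.circle(M,(int(u),int(v)),r,1,-1);m*=M
    m=cv2.morphologyEx(m,cv2.MORPH_OPEN,np.ones((3,3)))
    cs,_=cv2.findContours(m,cv2.RETR_EXTERNAL,cv2.CHAIN_APPROX_NONE);k=max(cs,key=cv2.contourArea)
    (x,y),a,t=cv2.fitEllipse(k);w=np.array([ray(c,*q[0],z)[:2] for q in k]).astype(np.float32)
    cc,rr=cv2.minEnclosingCircle(w);return (round(x,1),round(y,1)),np.round(a,1),ray(c,x,y,z).round(4),np.round(cc,4),round(2000*rr,1)
E
python3 - <<'E'
from h import *
c=shot('wrist')
print('hub dot',dark(c,152,179,18,.05)); print('bore',dark(c,450,125,42,.062))
t=shot('top');print('hub dot',dark(t,276,253,8,.05,100)); print('bore',dark(t,384,244,13,.062,100))
# barrel top corners
hsv=cv2.cvtColor(c['img'],cv2.COLOR_RGB2HSV);m=((hsv[...,1]<60)&(hsv[...,2]>170)).astype(np.uint8)
M=np.zeros_like(m);M[40:210,360:530]=1
cs,_=cv2.findContours(m*M,cv2.RETR_EXTERNAL,cv2.CHAIN_APPROX_NONE);k=max(cs,key=cv2.contourArea)
b=cv2.boxPoints(cv2.minAreaRect(k));w=np.array([ray(c,*q,.062) for q in b]);print(b,w.round(4),w.mean(0))
print([np.linalg.norm(w[i]-w[i-1]).round(4) for i in range(4)],[np.degrees(np.arctan2(*(w[i]-w[i-1])[1::-1])).round(2) for i in range(4)])
print(bright(t,195.7,260.7,16,.018),bright(t,464,211.5,11,.014),sep='\n')
E
```

```text
hub dot (array([151.70760234, 178.83333333]), array([142, 169,  21,  21, 342], dtype=int32), array([0.48038597, 0.1223304 , 0.05      ]))
bore (array([451.87050106, 125.86944248]), array([ 419,   93,   62,   66, 2834], dtype=int32), array([ 0.5040234 , -0.14656338,  0.062     ]))
hub dot (array([275.6, 252.4]), array([274, 251,   4,   4,  15], dtype=int32), array([0.48225997, 0.12069729, 0.05      ]))
bore (array([386.42574257, 244.48514851]), array([381, 232,  13,  26, 202], dtype=int32), array([ 0.5017582 , -0.15351566,  0.062     ]))
[[378.94595   75.675674]
 [500.5676    55.4054  ]
 [519.973    171.83783 ]
 [398.35135  192.10811 ]] [[ 0.5499 -0.0863  0.062 ]
 [ 0.5572 -0.1874  0.062 ]
 [ 0.4598 -0.2057  0.062 ]
 [ 0.451  -0.0985  0.062 ]] [ 0.50445624 -0.1444824   0.062     ]
[np.float64(0.0996), np.float64(0.1014), np.float64(0.0991), np.float64(0.1076)] [np.float64(7.08), np.float64(-85.87), np.float64(-169.31), np.float64(94.7)]
((195.6, 260.7), array([21. , 21.4]), array([0.4647, 0.3268, 0.018 ]), array([0.4654, 0.3261]), 57.4)
((464.2, 211.5), array([13.5, 14.3]), array([ 0.599 , -0.3656,  0.014 ]), array([ 0.5988, -0.3661]), 39.9)
```

Request:
apply_moves:
  deltas:
    - [0, 0.3, 2, 0, 0, 0, 0.08]
    - [0, 0.3, 4.3, 0, 0, 0, 0.093]
    - [0, 0.3, 4.5, -1, 0, 0, 0]
    - [0, 0.3, 4.5, -1.5, 0, 0, 0]
    - [0, 0.3, 4.5, -1.5, 0, 0, 0]
    - [0, 0.3, 4.5, -1.5, 0, 0, 0]
    - [0, 0.3, 4.5, -1.5, 0, 0, 0]
    - [0, 0.3, 4, -1, 0, 0, 0]
    - [0, 0.2, 2.1, -1, 0, 0, 0]
    - [0, 0, 0, 0, 0, 0, 0]

```text
time_s: 2.85
ee_pos: [0.4641, 0.3279, 0.1982]
eef_rot: [3.141, 0.002, 0.091]
force: [-0.3, -0.8, -0.7]
grip_width: 0.0942
grip_force: 0.0
```

Request:
apply_moves:
  deltas:
    - [0, 0, 0, 0, 0, 0, 0]
    - [0, 0, 0, 0, 0, 0, 0]
    - [0, 0, 0, 0, 0, 0, 0]

```text
time_s: 3.15
ee_pos: [0.465, 0.3257, 0.2008]
eef_rot: [-3.141, -0.001, 0.088]
force: [1.0, 0.6, -0.1]
grip_width: 0.0941
grip_force: 0.0
```

Run:
```python
from h import *
c=shot('wrist','w3.png');o=ctrl.get_obs();print(o['ee_pos'],o['eef_rot'],o['qpos'])
u,v=proj(c,(.4645,.3265,.018));print(u,v)
print(bright(c,u,v,60,.018))
```

```text
[0.46496657 0.32584985 0.20066875] [-3.14119175e+00 -8.82429083e-04  8.79637146e-02] [ 5.46771600e-01  3.63793981e-01  1.50703950e+00 -3.28470922e-05
  1.26979045e+00  2.02961376e+00]
314.1949819837047 223.60684174755906
((311.1, 224.1), array([64.5, 64.8]), array([0.4639, 0.3289, 0.018 ]), array([0.4635, 0.3287]), 53.4)
```

View pics/w3.png

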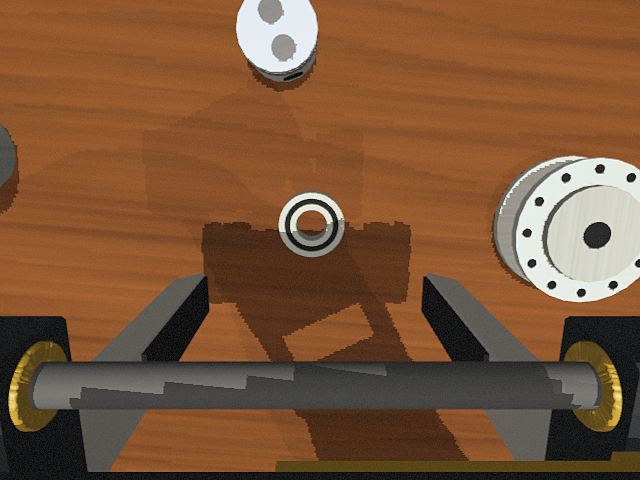

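The large bearing is centred at (311,224), world (0.464, 0.329). It measures 53 mm across, which fits. Descending to grasp.

Request:
apply_moves:
  deltas:
    - [0, -0.1, 0.3, -3, 0, 0, 0]
    - [0, 0, 0, -4, 0, 0, 0]
    - [0, 0, 0, -4, 0, 0, 0]
    - [0, 0, 0, -3.3, 0, 0, 0]
    - [0, 0, 0, -2, 0, 0, 0]
    - [0, 0, 0, -1, 0, 0, 0]
    - [0, 0, 0, 0, 0, 0, 0]
    - [0, 0, 0, 0, 0, 0, 0]
    - [0, 0, 0, 0, 0, 0, 0]
  grip_force: 20

```text
time_s: 4.1
ee_pos: [0.4641, 0.3298, 0.028]
eef_rot: [-3.141, -0.001, 0.089]
force: [-0.2, 0.1, -0.7]
grip_width: 0.0941
grip_force: 0.0
```

Request:
apply_moves:
  deltas:
    - [255, 0, 0, 0, 0, 0, 0]
    - [255, 0, 0, 0, 0, 0, 0]
    - [255, 0, 0, 0, 0, 0, 0]
    - [255, 0, 0, 0, 0, 0, 0]
    - [255, 0, 0, 0, 0, 0, 0]
    - [255, 0, 0, 0, 0, 0, 0]
    - [255, 0, 0, 0, 0, 0, 0]
    - [255, 0, 0, 0, 0, 0, 0]

```text
time_s: 4.9
ee_pos: [0.4636, 0.3296, 0.027]
eef_rot: [3.142, 0.0, 0.089]
force: [0.3, -1.0, 0.3]
grip_width: 0.0518
grip_force: 20.0
```

Request:
apply_moves:
  deltas:
    - [255, 0, 0, 1, 0, 0, 0]
    - [255, 0, 0, 3, 0, 0, 0]
    - [255, 0, 0, 4, 0, 0, 0]
    - [255, 0, 0, 3, 0, 0, 0]
    - [255, 0, -1, 1, 0, 0, 0]
    - [255, 0, 0, 0, 0, 0, 0]
    - [255, 0, 0, 0, 0, 0, 0]
    - [255, 0, 0, 0, 0, 0, 0]

```text
time_s: 5.7
ee_pos: [0.4631, 0.3193, 0.1453]
eef_rot: [3.14, 0.002, 0.089]
force: [-0.9, -0.1, -1.5]
grip_width: 0.0519
grip_force: 20.0
```

Run:
```python
from h import *
c=shot('wrist','w4.png');o=ctrl.get_obs();print(o['ee_pos'],o['eef_rot'])
p=o['ee_pos'].copy();p[2]-=.009;print(p,proj(c,p))
t=shot('top');print(t['img'].shape)
print('hub',dark(c,*proj(c,(.4804,.1223,.05)),40,.05))
```

```text
[0.46313752 0.31937915 0.14541989] [3.14051156e+00 2.29244938e-03 8.91023448e-02]
[0.46313752 0.31937915 0.13641989] (np.float64(315.10556968277564), np.float64(304.86650853103185))
(480, 640, 3)
hub (array([635.10762332, 252.10313901]), array([629, 237,  11,  29, 223], dtype=int32), array([0.47904093, 0.1280396 , 0.05      ]))
```

View pics/w4.png

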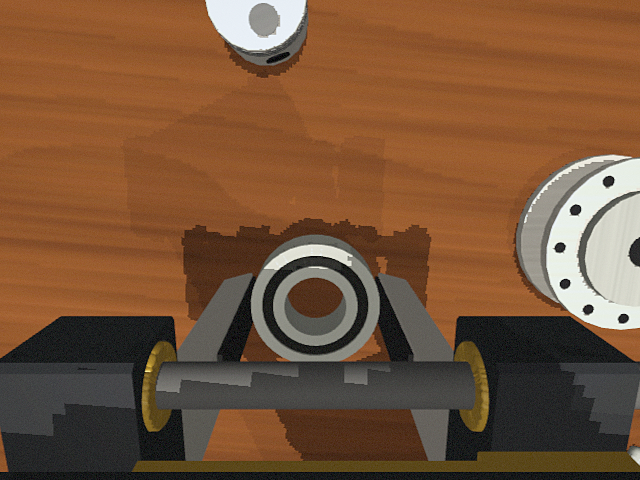

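The bearing is held level, with its centre at about (315.5,305) against the projected TCP at (315,305), so it sits on the TCP. Next I approach the hub with it a little ahead, to measure its dot up close.

Request:
apply_moves:
  deltas:
    - [255, -0.4, -2, 0, 0, 0, 0]
    - [255, -0.9, -4, 0, 0, 0, 0]
    - [255, -1, -4.4, 0, 0, 0, 0]
    - [255, -1, -4.4, 0, 0, 0, 0]
    - [255, -1, -3.4, 0, 0, 0, 0]
    - [255, 0, -1.5, 0, 0, 0, 0]
    - [255, 0, 0, 0, 0, 0, 0]
    - [255, 0, 0, 0, 0, 0, 0]
    - [255, 0, 0, 0, 0, 0, 0]
    - [255, 0, 0, 0, 0, 0, 0]

```text
time_s: 6.8
ee_pos: [0.4206, 0.1234, 0.1468]
eef_rot: [-3.142, 0.0, 0.09]
force: [-0.1, 0.2, -1.5]
grip_width: 0.0521
grip_force: 20.0
```

Run:
```python
from h import *
c=shot('wrist','w5.png');o=ctrl.get_obs();print(o['ee_pos'],o['eef_rot'])
print('hub',dark(c,*proj(c,(.4804,.1223,.05)),30,.05))
```

```text
[0.42059694 0.12330473 0.14678845] [3.14158136e+00 3.66042324e-04 9.02421721e-02]
hub (array([337.6, 160.1]), array([332, 155,  11,  10,  20], dtype=int32), array([0.47481956, 0.11549698, 0.05      ]))
```

View pics/w5.png

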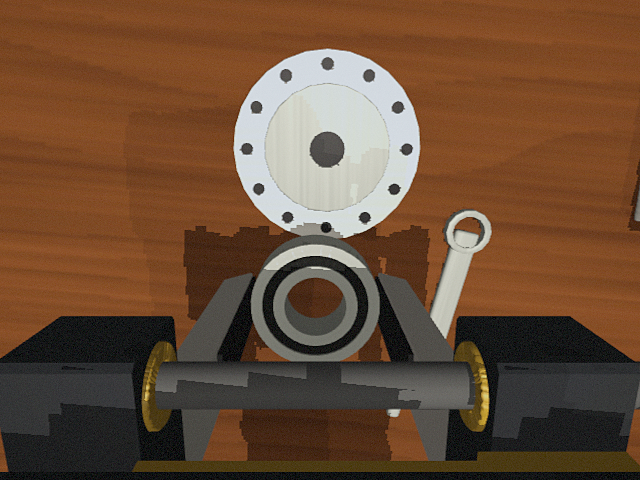

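Run:
```python
from h import *
c=shot('wrist')
print(proj(c,(.4804,.1223,.05)))
for t in(80,90,100,110,120):print('hub',t,dark(c,*proj(c,(.4804,.1223,.05)),24,.05,t))
```

```text
(np.float64(326.4952585228728), np.float64(149.06946820797384))
hub 80 (array([324.50395257, 152.89328063]), array([310, 132,  34,  35, 506], dtype=int32), array([0.47816951, 0.12322618, 0.05      ]))
hub 90 (array([326.52407002, 149.09190372]), array([310, 132,  34,  35, 914], dtype=int32), array([0.48038903, 0.12228243, 0.05      ]))
hub 100 (array([326.64705882, 148.92620321]), array([310, 132,  34,  35, 935], dtype=int32), array([0.48048738, 0.12222155, 0.05      ]))
hub 110 (array([326.65605096, 148.92569002]), array([310, 132,  34,  35, 942], dtype=int32), array([0.48048813, 0.12221647, 0.05      ]))
hub 120 (array([326.59177215, 148.94514768]), array([310, 132,  34,  35, 948], dtype=int32), array([0.48047401, 0.12225191, 0.05      ]))
```

The hub dot is at (326.6,149), world (0.4805, 0.1222), which agrees with the earlier measurement. Placing the large bearing.

Request:
apply_moves:
  deltas:
    - [255, 2, 0, 0, 0, 0, 0]
    - [255, 3, -0.1, -1, 0, 0, 0]
    - [255, 1, 0, -2, 0, 0, 0]
    - [255, 0, 0, -2, 0, 0, 0]
    - [255, 0, 0, -1, 0, 0, 0]
    - [255, 0, 0, 0, 0, 0, 0]
    - [255, 0, 0, -0.3, 0, 0, 0]
    - [255, 0, 0, -0.3, 0, 0, 0]
    - [255, 0, 0, -0.2, 0, 0, 0]
    - [255, 0, 0, 0, 0, 0, 0]

```text
time_s: 7.9
ee_pos: [0.4806, 0.1217, 0.0791]
eef_rot: [-3.142, -0.0, 0.089]
force: [-0.1, 0.1, -1.5]
grip_width: 0.052
grip_force: 20.0
```

Request:
apply_moves:
  deltas:
    - [255, 0, 0, 0, 0, 0, 0]
    - [255, 0, 0, 0, 0, 0, 0]
    - [255, 0, 0, 0, 0, 0, 0]

```text
time_s: 8.2
ee_pos: [0.4807, 0.1217, 0.0791]
eef_rot: [-3.142, -0.0, 0.089]
force: [0.0, 0.6, -0.5]
grip_width: 0.0519
grip_force: 20.0
```

Request:
apply_moves:
  deltas:
    - [255, 0, 0.05, -0.1, 0, 0, 0]
    - [255, 0, 0, -0.1, 0, 0, 0]
    - [255, 0, 0, 0, 0, 0, 0]
    - [255, 0, 0, 0, 0, 0, 0]

```text
time_s: 8.6
ee_pos: [0.4806, 0.1222, 0.0769]
eef_rot: [-3.142, 0.0, 0.089]
force: [-0.3, 0.0, -0.3]
grip_width: 0.0516
grip_force: 20.0
```

Request:
apply_moves:
  deltas:
    - [200, 0, 0, 0, 0, 0, 0]
    - [100, 0, 0, 0, 0, 0, 0]
    - [0, 0, 0, 0, 0, 0, 0]
    - [0, 0, 0, 0, 0, 0, 0]
    - [0, 0, 0, 0, 0, 0, 0]
    - [0, 0, 0, 2, 0, 0, 0]
    - [0, 0, 0, 4, 0, 0, 0]
    - [0, 0, 0, 4, 0, 0, 0]
    - [0, 0, 0, 3, 0, 0, 0]
    - [0, 0, 0, 0, 0, 0, 0]

```text
time_s: 9.6
ee_pos: [0.482, 0.1224, 0.211]
eef_rot: [-3.141, -0.007, 0.089]
force: [0.0, 0.2, -0.8]
grip_width: 0.0937
grip_force: 0.0
```

Request:
apply_moves:
  deltas:
    - [0, -2, 0, 0, 0, 0, 0]
    - [0, 0, 0, 0, 0, 0, 0]
    - [0, 0, 0, 0, 0, 0, 0]
    - [0, 0, 0, 0, 0, 0, 0]

```text
time_s: 10.0
ee_pos: [0.461, 0.1222, 0.2066]
eef_rot: [3.142, 0.0, 0.089]
force: [-0.2, -0.5, -0.6]
grip_width: 0.0938
grip_force: 0.0
```

Run:
```python
from h import *
c=shot('wrist','w6.png');o=ctrl.get_obs();print(o['ee_pos'],o['eef_rot'])
print(proj(c,(.4805,.1222,.068)))
for r in (40,45): print(dark(c,*proj(c,(.4805,.1222,.068)),r,.068,80))
```

```text
[0.46098062 0.12213177 0.20663707] [3.14155556e+00 4.29502093e-04 8.90873727e-02]
(np.float64(317.6709310888889), np.float64(207.1688786196154))
(array([317.2379936 , 207.36499466]), array([287, 177,  62,  62, 937], dtype=int32), array([0.48033818, 0.12248352, 0.068     ]))
(array([317.2379936 , 207.36499466]), array([287, 177,  62,  62, 937], dtype=int32), array([0.48033818, 0.12248352, 0.068     ]))
```

View pics/w6.png

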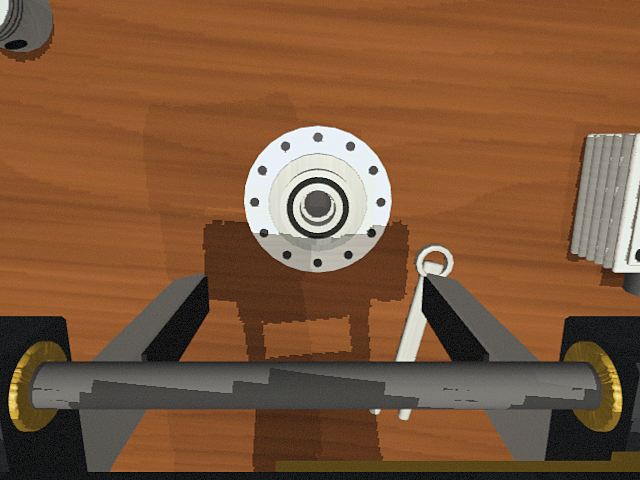

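The large bearing sits centred, with its seal ring at (317,207), within 0.4 mm of the hub axis. On to the small bearing.

Request:
apply_moves:
  deltas:
    - [0, 0.6, -2, 0, 0, 0, 0]
    - [0, 1.2, -4, 0, 0, 0, 0]
    - [0, 1.3, -4.5, 0, 0, 0, 0]
    - [0, 1.3, -4.5, 0, 0, 0, 0]
    - [0, 1.3, -4.5, 0, 0, 0, 0]
    - [0, 1.3, -4.5, 0, 0, 0, 0]
    - [0, 1.3, -4.5, 0, 0, 0, 0]
    - [0, 1.3, -4.5, 0, 0, 0, 0]
    - [0, 1.3, -4.5, 0, 0, 0, 0]
    - [0, 1.3, -4.5, 0, 0, 0, 0]

```text
time_s: 11.05
ee_pos: [0.583, -0.3, 0.2064]
eef_rot: [-3.141, 0.0, 0.089]
force: [1.1, 0.9, 0.1]
grip_width: 0.0941
grip_force: 0.0
```

Request:
apply_moves:
  deltas:
    - [0, 1.2, -4, -0.5, 0, 0, 0]
    - [0, 0.4, -2.8, -1, 0, 0, 0]
    - [0, 0, 0, 0, 0, 0, 0]
    - [0, 0, 0, 0, 0, 0, 0]
    - [0, 0, 0, 0, 0, 0, 0]
    - [0, 0, 0, 0, 0, 0, 0]

```text
time_s: 11.65
ee_pos: [0.599, -0.3649, 0.1927]
eef_rot: [3.141, -0.001, 0.09]
force: [-0.3, 0.3, 0.5]
grip_width: 0.0937
grip_force: 0.0
```

Run:
```python
from h import *
c=shot('wrist','w7.png');o=ctrl.get_obs();print(o['ee_pos'],o['eef_rot'],o['qpos'])
u,v=proj(c,(.599,-.366,.014));print(u,v)
print(bright(c,u,v,45,.014)); print(dark(c,u,v,30,.014,80))
```

```text
[ 0.59896099 -0.36499348  0.19277137] [ 3.14105848e+00 -7.74230075e-04  9.02624222e-02] [-5.99519037e-01  6.76169714e-01  1.05919393e+00  8.17631803e-05
  1.40529186e+00  8.81001642e-01]
316.40814929019757 224.0088807285283
((313.9, 223.9), array([44.3, 45.3]), array([ 0.5989, -0.364 ,  0.014 ]), array([ 0.5988, -0.3642]), 37.0)
(array([291. , 220.5]), array([291, 220,   1,   2,   2], dtype=int32), array([ 0.59998924, -0.34586485,  0.014     ]))
```

View pics/w7.png

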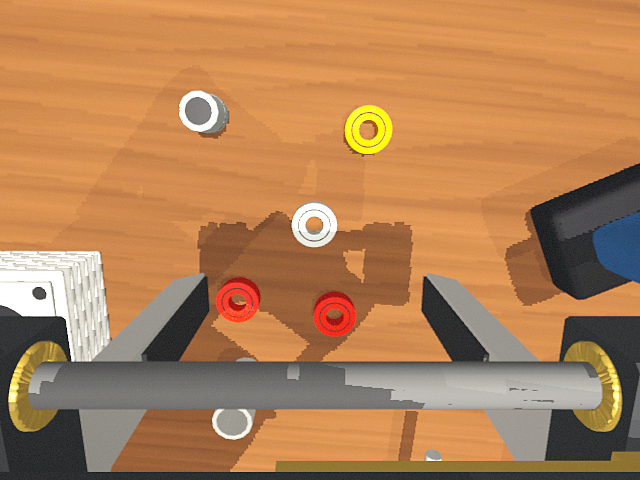

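The white ring at (314,224) is the only small bearing that isn't red or orange. It measures 36 mm across at (0.599,-0.364). The red ones at (238,299) and (334,314) are clear of the fingers, so I grasp.

Request:
apply_moves:
  deltas:
    - [0, 0, 0.1, -3, 0, 0, 0]
    - [0, 0, 0, -4, 0, 0, 0]
    - [0, 0, 0, -4, 0, 0, 0]
    - [0, 0, 0, -3, 0, 0, 0]
    - [0, 0, 0, -1.6, 0, 0, 0]
    - [0, 0, 0, -1, 0, 0, 0]
    - [0, 0, 0, 0, 0, 0, 0]
    - [0, 0, 0, 0, 0, 0, 0]
    - [0, 0, 0, 0, 0, 0, 0]

```text
time_s: 12.6
ee_pos: [0.5991, -0.3651, 0.0273]
eef_rot: [3.14, -0.001, 0.089]
force: [-0.1, 0.2, -0.1]
grip_width: 0.0938
grip_force: 0.0
```

Request:
apply_moves:
  deltas:
    - [255, 0, 0, 0, 0, 0, 0]
    - [255, 0, 0, 0, 0, 0, 0]
    - [255, 0, 0, 0, 0, 0, 0]
    - [255, 0, 0, 0, 0, 0, 0]
    - [255, 0, 0, 0, 0, 0, 0]
    - [255, 0, 0, 0, 0, 0, 0]
    - [255, 0, 0, 0, 0, 0, 0]
    - [255, 0, 0, 0, 0, 0, 0]
    - [255, 0, 0, 0, 0, 0, 0]

```text
time_s: 13.5
ee_pos: [0.5986, -0.3648, 0.026]
eef_rot: [3.142, -0.0, 0.089]
force: [0.3, 0.3, -0.0]
grip_width: 0.0351
grip_force: 20.0
```

Request:
apply_moves:
  deltas:
    - [255, 0, 0, 1, 0, 0, 0]
    - [255, 0, 0, 3, 0, 0, 0]
    - [255, 0, 0, 4, 0, 0, 0]
    - [255, 0, 0, 4, 0, 0, 0]
    - [255, -0.5, 2, 1, 0, 0, 0]
    - [255, -1, 4, 0, 0, 0, 0]
    - [255, -1.1, 4.5, 0, 0, 0, 0]
    - [255, -1.1, 4.5, 0, 0, 0, 0]
    - [255, -1.1, 4.5, 0, 0, 0, 0]
    - [255, -1.1, 4.5, 0, 0, 0, 0]

```text
time_s: 14.5
ee_pos: [0.5389, -0.1232, 0.1569]
eef_rot: [3.141, -0.001, 0.089]
force: [2.0, 0.9, -0.7]
grip_width: 0.0354
grip_force: 20.0
```

Request:
apply_moves:
  deltas:
    - [255, -1.1, 4.5, 0, 0, 0, 0]
    - [255, -1.1, 4.5, 0, 0, 0, 0]
    - [255, -1.1, 4.5, 0, 0, 0, 0]
    - [255, -1.1, 4.5, 0, 0, 0, 0]
    - [255, -1.1, 4.5, 0, 0, 0, 0]
    - [255, -0.5, 2.2, 0, 0, 0, 0]
    - [255, 0, 0, 0, 0, 0, 0]
    - [255, 0, 0, 0, 0, 0, 0]
    - [255, 0, 0, 0, 0, 0, 0]
    - [255, 0, 0, 0, 0, 0, 0]

```text
time_s: 15.5
ee_pos: [0.4799, 0.1212, 0.1561]
eef_rot: [3.142, -0.0, 0.088]
force: [0.3, 0.1, -0.6]
grip_width: 0.0353
grip_force: 20.0
```

Run:
```python
from h import *
c=shot('wrist','w8.png');o=ctrl.get_obs();print(o['ee_pos'],o['eef_rot'])
p=o['ee_pos'].copy();p[2]-=.012;u,v=proj(c,p);print(u,v)
print(bright(c,u,v,46,p[2],130))
cv2.imwrite('pics/w8c.png',cv2.resize(c['img'][180:400,180:460,::-1],None,fx=2.5,fy=2.5))
```

```text
[0.47985306 0.12133295 0.15604708] [-3.14159075e+00 -1.43419172e-05  8.78315358e-02]
315.1140026196358 302.2650365674785
((314.9, 300.3), array([84.6, 85.3]), array([0.4807, 0.1215, 0.144 ]), array([0.4806, 0.1215]), 37.8)
```

View pics/w8c.png

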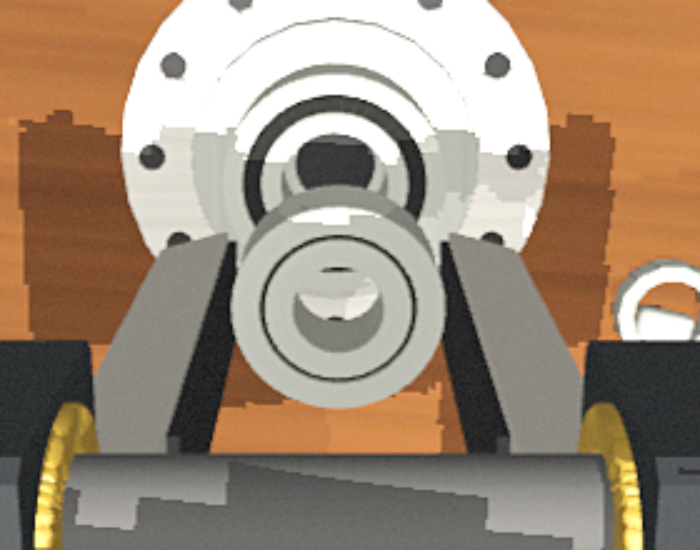

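The small bearing is held level, its groove ring centred at about (315.6,303) and within 0.5 mm of the TCP. The large bearing lies below it. Lowering onto the stack.

Request:
apply_moves:
  deltas:
    - [255, 0.1, 0.1, -1, 0, 0, 0]
    - [255, 0, 0, -2, 0, 0, 0]
    - [255, 0, 0, -1.5, 0, 0, 0]
    - [255, 0, 0, -0.7, 0, 0, 0]
    - [255, 0, 0, -0.3, 0, 0, 0]
    - [255, 0, 0, -0.2, 0, 0, 0]
    - [255, 0, 0, -0.2, 0, 0, 0]
    - [255, 0, 0, -0.1, 0, 0, 0]
    - [255, 0, 0, 0, 0, 0, 0]
    - [255, 0, 0, 0, 0, 0, 0]

```text
time_s: 16.55
ee_pos: [0.4807, 0.1232, 0.0962]
eef_rot: [-3.142, -0.0, 0.089]
force: [0.9, 0.7, -0.7]
grip_width: 0.0353
grip_force: 20.0
```

Request:
apply_moves:
  deltas:
    - [255, 0, 0, 0, 0, 0, 0]
    - [255, 0, 0, 0, 0, 0, 0]
    - [255, 0, 0, 0, 0, 0, 0]

```text
time_s: 16.85
ee_pos: [0.4806, 0.1232, 0.096]
eef_rot: [-3.142, -0.0, 0.089]
force: [0.2, 0.1, -1.0]
grip_width: 0.0354
grip_force: 20.0
```

Request:
apply_moves:
  deltas:
    - [255, 0, -0.08, -0.1, 0, 0, 0]
    - [255, 0, 0, -0.1, 0, 0, 0]
    - [255, 0, 0, 0, 0, 0, 0]
    - [255, 0, 0, 0, 0, 0, 0]

```text
time_s: 17.25
ee_pos: [0.4806, 0.1223, 0.0939]
eef_rot: [3.142, 0.0, 0.089]
force: [0.8, 0.1, -0.5]
grip_width: 0.0355
grip_force: 20.0
```

Request:
apply_moves:
  deltas:
    - [200, 0, 0, 0, 0, 0, 0]
    - [100, 0, 0, 0, 0, 0, 0]
    - [0, 0, 0, 0, 0, 0, 0]
    - [0, 0, 0, 0, 0, 0, 0]
    - [0, 0, 0, 0, 0, 0, 0]
    - [0, 0, 0, 0, 0, 0, 0]
    - [0, 0, 0, 2, 0, 0, 0]
    - [0, 0, 0, 4, 0, 0, 0]
    - [0, 0, 0, 4, 0, 0, 0]
    - [0, -2, 0, 2, 0, 0, 0]

```text
time_s: 18.25
ee_pos: [0.462, 0.1224, 0.2171]
eef_rot: [-3.141, -0.004, 0.089]
force: [0.7, 0.4, -0.0]
grip_width: 0.0936
grip_force: 0.0
```

Request:
apply_moves:
  deltas:
    - [0, 0, 0, 0, 0, 0, 0]
    - [0, 0, 0, 0, 0, 0, 0]
    - [0, 0, 0, 0, 0, 0, 0]
    - [0, 0, 0, 0, 0, 0, 0]

```text
time_s: 18.65
ee_pos: [0.4606, 0.1223, 0.2128]
eef_rot: [3.141, 0.002, 0.089]
force: [0.3, -1.0, -0.6]
grip_width: 0.0943
grip_force: 0.0
```

Run:
```python
from h import *
c=shot('wrist','w9.png');o=ctrl.get_obs();print(o['ee_pos'],o['eef_rot'])
u,v=proj(c,(.4805,.1222,.082));print(u,v)
cv2.imwrite('pics/w9c.png',cv2.resize(c['img'][int(v)-90:int(v)+90,int(u)-110:int(u)+110,::-1],None,fx=3,fy=3));print(int(u)-110,int(v)-90)
```

```text
[0.46063272 0.12227569 0.21298488] [3.14143370e+00 1.71374770e-03 8.90389494e-02]
317.91799364117315 208.1395637378008
207 118
```

View pics/w9c.png

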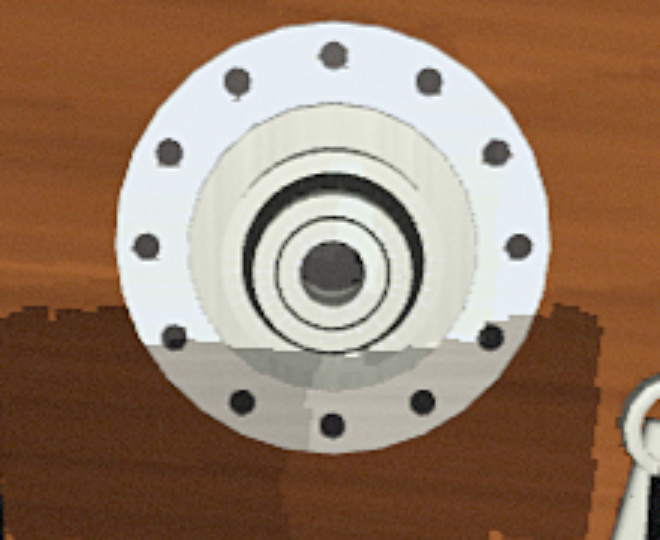

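The small bearing's groove ring is at about (317.8,208.8) against the expected (317.9,208.1), so it is centred to about 0.4 mm. The spacer is next.

Request:
apply_moves:
  deltas:
    - [0, -0.4, -2, 0.4, 0, 0, 0]
    - [0, -0.4, -4, 0.4, 0, 0, 0]
    - [0, -0.4, -4.5, 0.4, 0, 0, 0]
    - [0, -0.4, -4.5, 0.4, 0, 0, 0]
    - [0, -0.4, -4.5, 0.4, 0, 0, 0]
    - [0, -0.4, -4.5, 0.4, 0, 0, 0]
    - [0, -0.4, -4.5, 0.4, 0, 0, 0]
    - [0, -0.4, -4.5, 0.4, 0, 0, 0]
    - [0, -0.4, -4.5, 0.4, 0, 0, 0]
    - [0, -0.4, -4, 0.4, 0, 0, 0]

```text
time_s: 19.7
ee_pos: [0.42, -0.2949, 0.2535]
eef_rot: [-3.141, 0.001, 0.088]
force: [0.6, 0.7, 0.3]
grip_width: 0.0939
grip_force: 0.0
```

Request:
apply_moves:
  deltas:
    - [0, 0, -2.5, 0, 0, 0, 0]
    - [0, 0, 0, 0, 0, 0, 0]
    - [0, 0, 0, 0, 0, 0, 0]
    - [0, 0, 0, 0, 0, 0, 0]
    - [0, 0, 0, 0, 0, 0, 0]

```text
time_s: 20.2
ee_pos: [0.4209, -0.3167, 0.254]
eef_rot: [-3.142, 0.0, 0.09]
force: [0.4, -0.1, -0.1]
grip_width: 0.0943
grip_force: 0.0
```

Run:
```python
from h import *
c=shot('wrist','w10.png');o=ctrl.get_obs();print(o['ee_pos'],o['eef_rot'])
u,v=proj(c,(.458,-.319,.07));print(u,v)
for t in (150,180,200): print(bright(c,u,v,70,.07,t))
cv2.imwrite('pics/w10c.png',cv2.resize(c['img'][60:300,140:480,::-1],None,fx=2,fy=2))
```

```text
[ 0.4208587  -0.31684286  0.25408454] [ 3.14154121e+00 -9.35830977e-05  9.03050925e-02]
322.38464943237165 176.16940984963168
((318.8, 176.7), array([37.1, 37.3]), array([ 0.4573, -0.3162,  0.07  ]), array([ 0.4571, -0.3163]), 29.9)
((318.8, 176.9), array([36.4, 36.9]), array([ 0.4572, -0.3163,  0.07  ]), array([ 0.457 , -0.3164]), 29.9)
((318.6, 176.9), array([36.3, 36.6]), array([ 0.4572, -0.3161,  0.07  ]), array([ 0.4571, -0.3161]), 29.4)
```

View pics/w10c.png

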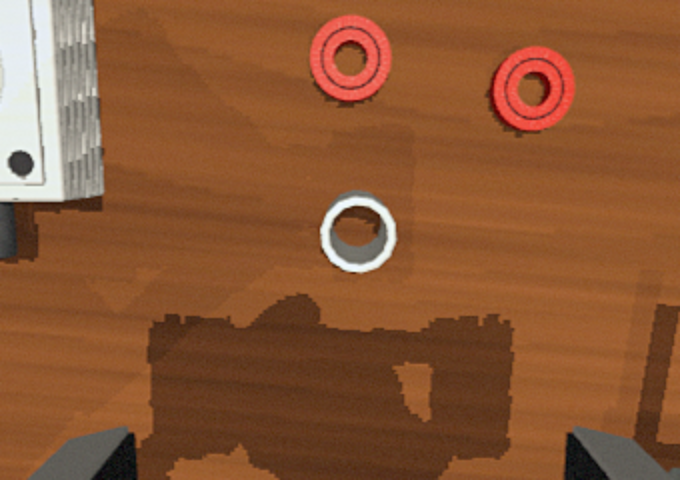

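The spacer is upright at about (319,177), world (0.457,-0.316). Its 29.9 mm diameter matches. Grasping it.

Request:
apply_moves:
  deltas:
    - [0, 2, 0.05, -2, 0, 0, 0]
    - [0, 1.65, 0, -4, 0, 0, 0]
    - [0, 0, 0, -4, 0, 0, 0]
    - [0, 0, 0, -4, 0, 0, 0]
    - [0, 0, 0, -3, 0, 0, 0]
    - [0, 0, 0, -2, 0, 0, 0]
    - [0, 0, 0, -0.9, 0, 0, 0]
    - [0, 0, 0, 0, 0, 0, 0]
    - [0, 0, 0, 0, 0, 0, 0]
    - [0, 0, 0, 0, 0, 0, 0]

```text
time_s: 21.25
ee_pos: [0.4577, -0.3174, 0.0563]
eef_rot: [3.14, -0.002, 0.089]
force: [-0.1, 0.0, 0.4]
grip_width: 0.0939
grip_force: 0.0
```

Request:
apply_moves:
  deltas:
    - [255, 0, 0, 0, 0, 0, 0]
    - [255, 0, 0, 0, 0, 0, 0]
    - [255, 0, 0, 0, 0, 0, 0]
    - [255, 0, 0, 0, 0, 0, 0]
    - [255, 0, 0, 0, 0, 0, 0]
    - [255, 0, 0, 0, 0, 0, 0]
    - [255, 0, 0, 0, 0, 0, 0]
    - [255, 0, 0, 0, 0, 0, 0]
    - [255, 0, 0, 0, 0, 0, 0]
    - [255, 0, 0, 0, 0, 0, 0]

```text
time_s: 22.25
ee_pos: [0.4571, -0.3172, 0.055]
eef_rot: [-3.142, 0.0, 0.089]
force: [0.3, -0.2, -0.4]
grip_width: 0.0301
grip_force: 20.0
```

Request:
apply_moves:
  deltas:
    - [255, 0, 0, 1, 0, 0, 0]
    - [255, 0, 0, 3, 0, 0, 0]
    - [255, 0, 0, 4, 0, 0, 0]
    - [255, -0.5, 1, 3, 0, 0, 0]
    - [255, -0.5, 4, 1, 0, 0, 0]
    - [255, -0.5, 4.5, 0, 0, 0, 0]
    - [255, -0.6, 4.5, 0, 0, 0, 0]
    - [255, -0.6, 2.7, 0, 0, 0, 0]
    - [255, 0, 0, 0, 0, 0, 0]
    - [255, 0, 0, 0, 0, 0, 0]

```text
time_s: 23.25
ee_pos: [0.4303, -0.1501, 0.1758]
eef_rot: [3.141, -0.001, 0.09]
force: [-0.9, 1.2, -1.4]
grip_width: 0.0307
grip_force: 20.0
```

Request:
apply_moves:
  deltas:
    - [255, 0, 0, 0, 0, 0, 0]
    - [255, 0, 0, 0, 0, 0, 0]
    - [255, 0, 0, 0, 0, 0, 0]

```text
time_s: 23.55
ee_pos: [0.4301, -0.1507, 0.1749]
eef_rot: [-3.141, 0.0, 0.088]
force: [-0.8, 0.5, -0.3]
grip_width: 0.0302
grip_force: 20.0
```

Run:
```python
from h import *
c=shot('wrist','w11.png');o=ctrl.get_obs();print(o['ee_pos'],o['eef_rot'])
u,v=proj(c,(.504,-.1466,.062));print(u,v)
for t in (70,90,110): print(dark(c,u,v,65,.062,t))
p=o['ee_pos'].copy();p[2]+=.015;u,v=proj(c,p);print(u,v,bright(c,u,v,50,p[2],130))
cv2.imwrite('pics/w11c.png',c['img'][0:400,100:540,::-1])
```

```text
[ 0.43010292 -0.15063897  0.1748646 ] [-3.14146187e+00  2.50445669e-04  8.82956106e-02]
319.28603557669055 123.67202697943199
(array([324.46666667, 166.93333333]), array([318, 165,  13,   4,  15], dtype=int32), array([ 0.47880223, -0.15208298,  0.062     ]))
(array([315.60401621, 124.91157301]), array([ 271,   75,   90,   95, 5677], dtype=int32), array([ 0.50309077, -0.14446802,  0.062     ]))
(array([315.73063722, 122.14579913]), array([ 270,   75,   92,   95, 6701], dtype=int32), array([ 0.50468995, -0.14440144,  0.062     ]))
315.14705101956764 330.8438687777408 ((314.7, 329.3), array([69.7, 76.4]), array([ 0.4307, -0.1504,  0.1899]), array([ 0.4302, -0.1503]), 29.3)
```

View pics/w11c.png

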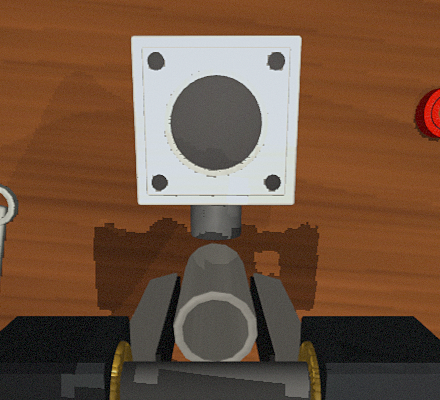

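The bore is at (316,122), and the barrel's corners give the same centre, world (0.5047,-0.1444). The earlier bore mask was clipped. The midpoint is (0.4926,-0.0111).

Request:
apply_moves:
  deltas:
    - [255, 1, 2, 0, 0, 0, 0]
    - [255, 2, 4, 0, 0, 0, 0]
    - [255, 2, 4.5, 0, 0, 0, 0]
    - [255, 1.25, 3.45, 0, 0, 0, 0]
    - [255, 0, 0, -3, 0, 0, 0]
    - [255, 0, 0, -4, 0, 0, 0]
    - [255, 0, 0, -3, 0, 0, 0]
    - [255, 0, 0, -1.2, 0, 0, 0]
    - [255, 0, 0, -0.4, 0, 0, 0]
    - [255, 0, 0, 0, 0, 0, 0]

```text
time_s: 24.6
ee_pos: [0.4931, -0.0108, 0.0596]
eef_rot: [3.142, -0.001, 0.089]
force: [-0.3, -0.2, -1.4]
grip_width: 0.0304
grip_force: 20.0
```

Request:
apply_moves:
  deltas:
    - [255, 0, 0, 0, 0, 0, 0]
    - [255, 0, 0, 0, 0, 0, 0]
    - [255, 0, 0, 0, 0, 0, 0]
    - [255, 0, 0, 0, 0, 0, 0]

```text
time_s: 25.0
ee_pos: [0.4928, -0.0107, 0.0594]
eef_rot: [3.141, -0.001, 0.089]
force: [0.1, 0.3, -0.8]
grip_width: 0.0307
grip_force: 20.0
```

Request:
apply_moves:
  deltas:
    - [255, 0, -0.04, -0.2, 0, 0, 0]
    - [255, 0, 0, -0.2, 0, 0, 0]
    - [255, 0, 0, -0.05, 0, 0, 0]
    - [255, 0, 0, 0, 0, 0, 0]
    - [255, 0, 0, 0, 0, 0, 0]
    - [255, 0, 0, 0, 0, 0, 0]

```text
time_s: 25.6
ee_pos: [0.4928, -0.011, 0.0549]
eef_rot: [3.142, -0.0, 0.089]
force: [-2.0, 1.1, 6.5]
grip_width: 0.0305
grip_force: 20.0
```

Request:
apply_moves:
  deltas:
    - [255, 0, 0, 0.04, 0, 0, 0]
    - [190, 0, 0, 0, 0, 0, 0]
    - [150, 0, 0, 0, 0, 0, 0]
    - [60, 0, 0, 0, 0, 0, 0]
    - [0, 0, 0, 0, 0, 0, 0]
    - [0, 0, 0, 0, 0, 0, 0]
    - [0, 0, 0, 2, 0, 0, 0]
    - [0, 0, 0, 4, 0, 0, 0]
    - [0, 0, 0, 4, 0, 0, 0]
    - [0, 0, 0, 4, 0, 0, 0]

```text
time_s: 26.6
ee_pos: [0.4923, -0.011, 0.1965]
eef_rot: [-3.142, 0.0, 0.089]
force: [0.0, 0.6, -0.2]
grip_width: 0.0911
grip_force: 0.0
```

Request:
apply_moves:
  deltas:
    - [0, -2, 0, 4, 0, 0, 0]
    - [0, -2, 0, 2, 0, 0, 0]
    - [0, 0, 0, 0, 0, 0, 0]
    - [0, 0, 0, 0, 0, 0, 0]
    - [0, 0, 0, 0, 0, 0, 0]
    - [0, 0, 0, 0, 0, 0, 0]

```text
time_s: 27.2
ee_pos: [0.4527, -0.011, 0.2536]
eef_rot: [-3.141, 0.002, 0.089]
force: [-0.2, -0.4, -0.2]
grip_width: 0.0943
grip_force: 0.0
```

Run:
```python
from h import *
c=shot('wrist','w12.png');o=ctrl.get_obs();print(o['ee_pos'],o['eef_rot'])
u,v=proj(c,(.4926,-.0111,.07));print(u,v)
for t in (150,180): print(bright(c,u,v,40,.07,t))
for t in (90,110): print('bore',dark(c,*proj(c,(.5047,-.1444,.062)),40,.062,t))
print('hub',dark(c,*proj(c,(.4805,.1222,.082)),12,.082,110))
t=shot('top');print('piston',bright(t,181,205,16,.05,150))
```

```text
[ 0.45274827 -0.01103684  0.25381782] [-3.14120148e+00  1.91334096e-03  8.91715636e-02]
319.97711606682986 171.9012962487035
((319.4, 171.6), array([37. , 37.3]), array([ 0.4928, -0.0106,  0.07  ]), array([ 0.4928, -0.0105]), 29.9)
((319.2, 171.6), array([36.5, 36.9]), array([ 0.4928, -0.0105,  0.07  ]), array([ 0.4925, -0.0105]), 29.5)
bore (array([488.57507467, 171.0564757 ]), array([ 455,  137,   68,   69, 3683], dtype=int32), array([ 0.504646  , -0.14457469,  0.062     ]))
bore (array([488.62389262, 171.13154362]), array([ 454,  137,   70,   69, 3725], dtype=int32), array([ 0.50459116, -0.14462411,  0.062     ]))
hub (array([138.41935484, 174.34946237]), array([132, 165,  15,  19, 186], dtype=int32), array([0.47950726, 0.12458154, 0.082     ]))
piston ((181.3, 205.5), array([20.9, 22.4]), array([0.6005, 0.3615, 0.05  ]), array([0.6005, 0.3614]), 57.6)
```

The spacer stands within 0.6 mm of the midpoint. Moving on to the piston.

Request:
apply_moves:
  deltas:
    - [0, 0.6, 2, 0, 0, 0, 0]
    - [0, 1.2, 4, 0, 0, 0, 0]
    - [0, 1.3, 4.4, 0, 0, 0, 0]
    - [0, 1.3, 4.4, 0, 0, 0, 0]
    - [0, 1.3, 4.4, 0, 0, 0, 0]
    - [0, 1.3, 4.4, 0, 0, 0, 0]
    - [0, 1.3, 4.4, 0, 0, 0, 0]
    - [0, 1.3, 4.4, 0, 0, 0, 0]
    - [0, 1, 3.4, 0, 0, 0, 0]
    - [0, 0.4, 1.4, 0, 0, 0, 0]

```text
time_s: 28.3
ee_pos: [0.5626, 0.3639, 0.2531]
eef_rot: [3.141, 0.002, 0.091]
force: [0.7, -0.5, 0.1]
grip_width: 0.094
grip_force: 0.0
```

Request:
apply_moves:
  deltas:
    - [0, 0, 0, 0, 0, 0, 0]
    - [0, 0, 0, 0, 0, 0, 0]
    - [0, 0, 0, 0, 0, 0, 0]
    - [0, 0, 0, 0, 0, 0, 0]

```text
time_s: 28.7
ee_pos: [0.5627, 0.3601, 0.2553]
eef_rot: [-3.141, -0.0, 0.088]
force: [0.8, -0.6, -1.1]
grip_width: 0.0936
grip_force: 0.0
```

Run:
```python
from h import *
c=shot('wrist','w13.png');o=ctrl.get_obs();print(o['ee_pos'],o['eef_rot'],o['qpos'])
u,v=proj(c,(.601,.3615,.05));print(u,v)
for t in (150,180,200,220): print(bright(c,u,v,55,.05,t))
```

```text
[0.56272745 0.36015355 0.25533313] [-3.14141725e+00 -4.27809089e-04  8.82330752e-02] [ 5.14520863e-01  5.58534517e-01  1.10002754e+00 -1.72559392e-05
  1.48256854e+00  1.99708559e+00]
317.5385052925844 172.25830971224667
((315.5, 175.1), array([64.3, 64.6]), array([0.5985, 0.3629, 0.05  ]), array([0.5979, 0.3629]), 54.3)
((315.6, 175.2), array([64.3, 64.5]), array([0.5985, 0.3629, 0.05  ]), array([0.5979, 0.3629]), 54.1)
((315.6, 175.2), array([64.2, 64.5]), array([0.5985, 0.3629, 0.05  ]), array([0.5979, 0.3629]), 54.1)
((315.5, 175.3), array([63.8, 64. ]), array([0.5984, 0.3629, 0.05  ]), array([0.5978, 0.3629]), 54.2)
```

The piston is at (315.5,175), world (0.5984,0.3629), with a 54 mm diameter that matches. Grasping it.

Request:
apply_moves:
  deltas:
    - [0, 2, 0.28, -2, 0, 0, 0]
    - [0, 1.55, 0, -4, 0, 0, 0]
    - [0, 0, 0, -4, 0, 0, 0]
    - [0, 0, 0, -4, 0, 0, 0]
    - [0, 0, 0, -4, 0, 0, 0]
    - [0, 0, 0, -2.5, 0, 0, 0]
    - [0, 0, 0, -1, 0, 0, 0]
    - [0, 0, 0, 0, 0, 0, 0]
    - [0, 0, 0, 0, 0, 0, 0]
    - [0, 0, 0, 0, 0, 0, 0]

```text
time_s: 29.75
ee_pos: [0.5989, 0.3641, 0.042]
eef_rot: [-3.14, -0.003, 0.089]
force: [-0.2, 0.0, -0.3]
grip_width: 0.0946
grip_force: 0.0
```

Request:
apply_moves:
  deltas:
    - [255, 0, 0, 0, 0, 0, 0]
    - [255, 0, 0, 0, 0, 0, 0]
    - [255, 0, 0, 0, 0, 0, 0]
    - [255, 0, 0, 0, 0, 0, 0]
    - [255, 0, 0, 0, 0, 0, 0]
    - [255, 0, 0, 0, 0, 0, 0]
    - [255, 0, 0, 0, 0, 0, 0]
    - [255, 0, 0, 0, 0, 0, 0]
  grip_force: 25

```text
time_s: 30.55
ee_pos: [0.5981, 0.3637, 0.0399]
eef_rot: [3.141, 0.0, 0.089]
force: [-0.8, -1.3, 1.0]
grip_width: 0.0533
grip_force: 25.0
```

Request:
apply_moves:
  deltas:
    - [255, 0, 0, 1, 0, 0, 0]
    - [255, 0, 0, 3, 0, 0, 0]
    - [255, 0, 0, 4, 0, 0, 0]
    - [255, 0, 0, 4, 0, 0, 0]
    - [255, 0.1, -2, 1, 0, 0, 0]
    - [255, 0.1, -4, 0, 0, 0, 0]
    - [255, 0.1, -4.5, 0, 0, 0, 0]
    - [255, 0.1, -4.5, 0, 0, 0, 0]
    - [255, 0.1, -4.5, 0, 0, 0, 0]
    - [255, 0.1, -4.5, 0, 0, 0, 0]

```text
time_s: 31.55
ee_pos: [0.6038, 0.1221, 0.1705]
eef_rot: [-3.142, -0.0, 0.089]
force: [0.7, -0.8, -3.0]
grip_width: 0.0536
grip_force: 25.0
```

Request:
apply_moves:
  deltas:
    - [255, 0.1, -4.5, 0, 0, 0, 0]
    - [255, 0.1, -4.5, 0, 0, 0, 0]
    - [255, 0.1, -4.5, 0, 0, 0, 0]
    - [255, 0.1, -4.5, 0, 0, 0, 0]
    - [255, 0.2, -4.5, 0, 0, 0, 0]
    - [255, 0.2, -3.3, 0, 0, 0, 0]
    - [255, 0, 0, 0, 0, 0, 0]
    - [255, 0, 0, 0, 0, 0, 0]
    - [255, 0, 0, 0, 0, 0, 0]
    - [255, 0, 0, 0, 0, 0, 0]

```text
time_s: 32.55
ee_pos: [0.6122, -0.133, 0.1701]
eef_rot: [-3.142, -0.0, 0.091]
force: [0.2, 0.1, -2.7]
grip_width: 0.0539
grip_force: 25.0
```

Run:
```python
from h import *
c=shot('wrist','w14.png');o=ctrl.get_obs();print(o['ee_pos'],o['eef_rot'],o['qpos'])
p=o['ee_pos'].copy();p[2]+=.010;u,v=proj(c,p);print(u,v)
for t in (120,150): print(bright(c,u,v,80,p[2],t))
```

```text
[ 0.61222021 -0.13314829  0.17006194] [-3.14153431e+00 -9.37446101e-05  9.06142360e-02] [-2.72634105e-01  5.20444476e-01  1.35570091e+00  9.21103043e-05
  1.26538037e+00  1.20752029e+00]
315.7646434509619 324.75017293144543
((314.7, 309.7), array([117.5, 160. ]), array([ 0.618 , -0.1322,  0.1801]), array([ 0.6121, -0.1329]), 59.3)
((314.3, 311.4), array([114.9, 159.2]), array([ 0.6173, -0.1322,  0.1801]), array([ 0.6107, -0.1331]), 58.0)
```

Request:
apply_moves:
  deltas:
    - [255, -0.1, -0.17, -2, 0, 0, 0]
    - [255, 0, 0, -4, 0, 0, 0]
    - [255, 0, 0, -4, 0, 0, 0]
    - [255, 0, 0, -1.6, 0, 0, 0]
    - [255, 0, 0, -0.6, 0, 0, 0]
    - [255, 0, 0, -0.3, 0, 0, 0]
    - [255, 0, 0, 0, 0, 0, 0]
    - [255, 0, 0, 0, 0, 0, 0]
    - [255, 0, 0, 0, 0, 0, 0]

```text
time_s: 33.5
ee_pos: [0.6116, -0.1361, 0.0461]
eef_rot: [3.141, -0.002, 0.089]
force: [0.2, 0.5, -2.6]
grip_width: 0.0533
grip_force: 25.0
```

Request:
apply_moves:
  deltas:
    - [255, -0.05, 0.05, -0.2, 0, 0, 0]
    - [255, 0, 0, -0.15, 0, 0, 0]
    - [255, 0, 0, -0.1, 0, 0, 0]
    - [255, 0, 0, 0, 0, 0, 0]
    - [255, 0, 0, 0, 0, 0, 0]
    - [255, 0, 0, 0, 0, 0, 0]

```text
time_s: 34.1
ee_pos: [0.6106, -0.1355, 0.0404]
eef_rot: [-3.142, -0.0, 0.089]
force: [-0.4, -0.0, -1.9]
grip_width: 0.0534
grip_force: 25.0
```

Nearly down. One last small lowering, then release and retreat.

Request:
apply_moves:
  deltas:
    - [255, 0, 0.05, -0.05, 0, 0, 0]
    - [255, 0, 0, 0, 0, 0, 0]
    - [255, 0, 0, 0, 0, 0, 0]
    - [150, 0, 0, 0, 0, 0, 0]
    - [80, 0, 0, 0, 0, 0, 0]
    - [0, 0, 0, 0, 0, 0, 0]
    - [0, 0, 0, 0, 0, 0, 0]
    - [0, 0, 0, 0, 0, 0, 0]
    - [0, 0, 0, 2, 0, 0, 0]
    - [0, 0, 0, 4, 0, 0, 0]

```text
time_s: 35.1
ee_pos: [0.6092, -0.1346, 0.0978]
eef_rot: [-3.14, 0.005, 0.089]
force: [-0.2, -0.7, 0.5]
grip_width: 0.0936
grip_force: 0.0
```

Request:
apply_moves:
  deltas:
    - [0, -1, 0, 4, 0, 0, 0]
    - [0, -2, 0, 4, 0, 0, 0]
    - [0, -3, 0, 4, 0, 0, 0]
    - [0, -3, 0, 4, 0, 0, 0]
    - [0, 0, 0, 0, 0, 0, 0]
    - [0, 0, 0, 0, 0, 0, 0]
    - [0, 0, 0, 0, 0, 0, 0]
    - [0, 0, 0, 0, 0, 0, 0]

```text
time_s: 35.9
ee_pos: [0.5207, -0.1348, 0.2583]
eef_rot: [-3.141, 0.002, 0.089]
force: [0.2, -0.3, 0.8]
grip_width: 0.0944
grip_force: 0.0
```

Run:
```python
from h import *
c=shot('wrist','w15.png');o=ctrl.get_obs();print(o['ee_pos'],o['eef_rot'])
u,v=proj(c,(.611,-.135,.05));print(u,v)
for t in (150,190): print(bright(c,u,v,42,.05,t))
for t in (90,110): print('bore',dark(c,*proj(c,(.5047,-.1444,.062)),40,.062,t))
u,v=proj(c,(.4926,-.0111,.07));print('spacer',bright(c,u,v,40,.07,150))
```

```text
[ 0.52072149 -0.13481914  0.25845269] [-3.14059717e+00  2.25677727e-03  8.93820142e-02]
325.7579528966345 106.51006204161692
((325.3, 106.9), array([65.7, 68.3]), array([ 0.6107, -0.1347,  0.05  ]), array([ 0.6102, -0.1347]), 53.9)
((325.2, 107.1), array([65. , 67.5]), array([ 0.6105, -0.1346,  0.05  ]), array([ 0.6101, -0.1346]), 53.3)
bore (array([325.12110834, 239.4866127 ]), array([ 293,  208,   65,   64, 3212], dtype=int32), array([ 0.50424416, -0.14443108,  0.062     ]))
bore (array([325.10067734, 239.59359606]), array([ 293,  208,   65,   64, 3248], dtype=int32), array([ 0.50415114, -0.14442282,  0.062     ]))
spacer ((161.5, 240.9), array([33.3, 36.3]), array([ 0.4929, -0.0109,  0.07  ]), array([ 0.4926, -0.0108]), 29.9)
```

View pics/w15.png

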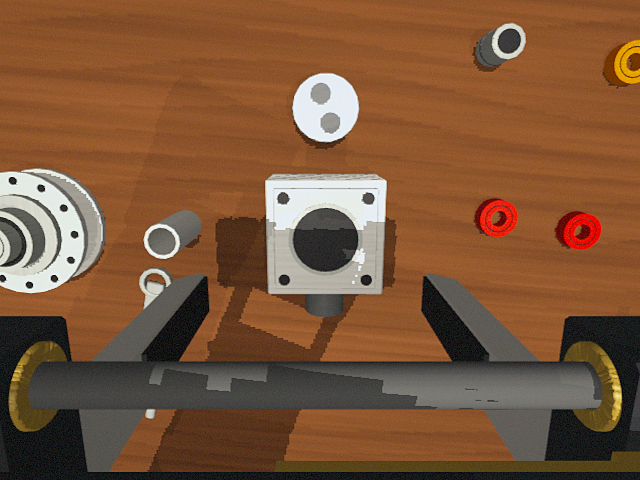

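The piston stands at (325,107), straight behind the barrel bore at (325,239). The centres are about 107 mm apart, which leaves a 30 mm gap. The spacer is upright and the stack intact, so I'm handing in.

```bash
python3 -c "
from station import ctrl
print(ctrl.hand_in())"
```

```text
the job is handed in; nothing more can be done
None
```

I placed all four parts as asked and handed the job in at about 36 s. By the wrist camera the two bearings and the spacer are within about 0.6 mm of target, and the piston's gap is about 30 mm; no verdict came back.

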